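# Lid the preserving jars and hold one shut for clipping

### The arm

A 6-joint arm with a two-finger parallel gripper is mounted at the origin on a cart in front of the work surface, level with it; the furniture and walls round the work are solid. World frame = base frame: x ahead of the robot, y to its left, z up, the work surface at z = 0. Lengths are in m, angles in rad, forces in N, time in s.
With the tool pointing down it reaches from about 0.25 to 0.725 m from the base axis. Payload 4 kg.
Tool frame: the origin (TCP) lies midway between the tips of the shut fingers; the grasp point (between the pads) lies behind it (arm.grip_depth is the z of the grasp point in the tool frame, in m); z points along the fingers, y is the line along which they close (so a half turn about z gives the same grasp; the last joint's range is limited). The gripper opens to 85 mm and grips with 20 to 120 N. Pads are 22 mm wide; open, the fingers measure 114 mm over their backs; the gripper's body (76 mm by 85 mm) begins 54 mm behind the grasp point. The pads swing forward as they close: fully open they stand 13 mm farther back than shut.
Start: joints at [1.163, 0.241, 0.005, 1.335, 0, 1.571], TCP at [0.198, 0.459, 0.193] pointing down, gripper open.
Joint ranges: [-2.72, 2.72], [-1.05, 1.87], [-1.09, 1.28], [-1.99, 2.15], [-1.42, 1.44], [-3.14, 3.14]. Speed limits (rad/s): [2.79, 2.79, 3.14, 3.14, 3.14, 3.14].

### API

Orientations are given as a unit quaternion [w, x, y, z].
In Python, from rig import arm gives the robot as it stands. The module is installed in compiled form; this text tells all that it offers.
- The arm moves only by the shell command python3 -m inch 'ROWS' [FORCE]. ROWS is JSON, one flat list of numbers, 7 for each row, row after row: the shift along the tool's x, y, z as a fraction of full scale, then the turn, a rotation vector about the tool's x, y, z as a fraction of full scale, then the opening, from 0 (shut) to 1 (fully open). A call has 1 to 12 rows; each row shifts and turns the commanded pose from where the row before left it, along the tool's axes as they then stand; what a row does not reach is not made up. Full scale, the value 1, is 0.5 m for a shift and 90 degrees for a turn. A row lasts 1/10 s, in which the tool goes at most 50 mm and 8.59 degrees, less where a joint would pass 70% of its speed; a pose out of reach is approached as far as the arm can. A call with a number of a shift or a turn outside -1 to 1 is refused whole. A call with a gripper value outside its range is refused whole. The fingers move at their own pace and stop on an object; FORCE is the grip in N (left out, the last holds). Time passes only in rows, so rows that do not move let the fingers close. It gives the time, the measured TCP pose, the force, the opening and the grip force at its end, in the units of the state.
- arm.get_obs(): the state, without advancing time (a new reading comes with each control period).
- arm.snapshot(name): name is "scene" or "top" or "wrist"; returns a dict with "color" (420x560x3 uint8, red, green, blue), "K" (3x3 intrinsics, pixels), "k1" (the pictures are not rectified: a ray, as slopes to the right and down, at radius r is drawn at 1 + k1 r^2 times it, then the intrinsics apply), "extrinsics" (4x4, takes a point from world to camera coordinates); the wrist camera has in their place "mount" (4x4, takes a point from camera to tool coordinates, whose origin is the TCP and whose axes are the flange's). Camera axes: x right, y down, z forward; pixel columns grow to the right and rows downward; lengths in m; the calibration is good to about 2 mm. A picture is of the moment at which its call begins: read the wrist's pose just before it. There is no depth.
- arm.finish_job(): hands the job in; it is judged then, once.
The state is a dict: "time": time; "joint_positions": joint angles; "joint_vel": joint speeds; "joint_torque": joint torques, N m; "position": TCP position; "tcp_rot": TCP orientation; "wrist_force": force on the tool from outside, world axes, zero at the start; "ft_torque": the same for the moment, N m; "grip_width": finger opening in m; "finger_force": force on a finger pad.
Only numpy, scipy, OpenCV 4.12 (cv2) and the standard library are available. Lean on these libraries where they do the work, as an engineer would, in place of code of your own. Each camera call takes 0.05 s, during which the arm holds its last target. There are 200 camera calls.

### The job

The jar of garlic and the jar with the lemon are ready to be closed: put the matching wooden lid properly on each, leaving the jars standing where they are and everything else alone, the left-over lid included. Then be my third hand: press the knob of the wide garlic jar's lid straight down with a steady 13 N or so (a good kilo's weight; its seal should be squeezed but not overloaded) so that I can snap the clips on round the rim; the program finishes while still holding the lid down like that, after at least two seconds of steady pressing.

Things in the scene. Friction and masses are not known exactly. Their poses are not given: they have to be found in the camera images.
- jar_wide: wide clear-glass preserving jar with garlic bulbs in it, loose, standing on the worktop: outside 104 mm across, round mouth 92 mm across, glass rim at 100 mm, on it a soft flat dark rubber seal ring 5 mm high (its free top at 105 mm above the worktop). Origin: centre of the underside; z up. Full it weighs about 0.85 kg. This is the jar to hold shut.
- jar_narrow: narrow clear-glass preserving jar with a lemon in it, loose, standing on the worktop: outside 78 mm across, round mouth 66 mm across, glass rim at 88 mm, on it a soft flat dark rubber seal ring 5 mm high (its free top at 93 mm above the worktop). Origin: centre of the underside; z up. Full it weighs about 0.55 kg.
- lid_wide: turned-wood lid of the wide jar (largest of three of one pattern): flange 104 mm across, 10 mm thick; below it a plug 88 mm across, 8 mm deep; on top a plain upright round knob 26 mm across, 28 mm tall (33 mm collar, 3 mm high, at its foot). Origin: centre of the plug's underside, z up: flange underside at 8 mm, top at 18, knob top at 46. Starts lying on its plug on the worktop, knob up.
- lid_narrow: turned-wood lid of the narrow jar (the smallest of the three): flange 78 mm across, 10 mm thick; below it a plug 62 mm across, 8 mm deep; on top a plain upright round knob 26 mm across, 28 mm tall (33 mm collar, 3 mm high, at its foot). Origin: centre of the plug's underside, z up: flange underside at 8 mm, top at 18, knob top at 46. Starts lying on its plug on the worktop, knob up.
- lid_spare: turned-wood lid left over (middle size), fits neither jar, leave alone: flange 91 mm across, 10 mm thick; below it a plug 75 mm across, 8 mm deep; on top a plain upright round knob 26 mm across, 28 mm tall (33 mm collar, 3 mm high, at its foot). Origin: centre of the plug's underside, z up: flange underside at 8 mm, top at 18, knob top at 46. Starts lying on its plug on the worktop, knob up.
- jar_wide_seal (a joint): how far the wide jar's rubber seal is squeezed down, in m: 0 free, 0.004 squeezed flat (then hard). It acts like a spring, about 5 N per mm (the narrow jar's seal is alike); the lid's own weight (about 0.9 N) squeezes it about 0.2 mm.
- clip_1: bent steel spring clip lying on the worktop behind the jars, about 40 x 25 x 12 mm, for the helper; leave alone. Origin: on its underside, in its open mouth.
- clip_2: second clip like the first; leave alone
- garlic: loose garlic bulb on the worktop near the front edge, 48 mm; leave alone. Origin: centre of the underside
- lemon: loose lemon on the worktop near the front edge, 73 x 56 x 57 mm; leave alone. Origin: centre of the underside

How it is judged:
By the outcome, as a careful person would: the job done as asked, in the order asked, and still so for the second after the job is handed in, while the arm keeps its last pose, push and grip.
It also fails if it takes over 64 s, if anything falls off the work surface, if the arm or the gripper's body presses on something with over 40 N, if the wrist force passes 120 N, or if a joint passes its speed limit or range.

## Working session

There is one attempt and no reset: what is moved stays moved. The work goes in short steps, Python scripts to look and compute and a shell command to move; the robot and the scene stay as the last step left them, time stands still between calls to the robot, and variables do not carry over. Pictures are saved under pics/ and viewed, at most 10 in all, crops included, and the job is handed in when it is done.

```bash
mkdir -p pics
python3 - <<'E'
from rig import arm
import cv2,json
o=arm.get_obs();print(o,arm.grip_depth)
for n in("scene","top"):
    s=arm.snapshot(n);cv2.imwrite(f"pics/{n}0.png",s["color"][...,::-1]);print(n,s["K"],s["k1"],s["extrinsics"])
E
```

```text
{'time': 0.0, 'joint_positions': array([ 1.16302739e+00,  2.41417600e-01,  3.70632902e-03,  1.33516662e+00,
       -2.43551283e-06,  1.57080597e+00]), 'joint_vel': array([-0.00033718, -0.00117879,  0.00180221, -0.00143736,  0.00044932,
        0.0003594 ]), 'joint_torque': array([ 4.86690788e-04, -3.72319257e+01,  2.52407008e+01,  1.70028600e-02,
       -1.69937476e-05,  1.12758809e-05]), 'position': array([0.19800122, 0.45835396, 0.19200388]), 'tcp_rot': array([-2.09534908e-04,  2.02479466e-01,  9.79285955e-01, -1.01947314e-03]), 'wrist_force': array([-0.09714697, -0.31871796,  0.20771953]), 'ft_torque': array([-0.06162443, -0.02396717, -0.00512067]), 'finger_force': 0.0, 'grip_width': 0.08516359666902559} -0.0187
scene [[495.28512667   0.         279.01003044]
 [  0.         495.28512667 207.40673018]
 [  0.           0.           1.        ]] -0.11195193462735256 [[-0.87443194 -0.48505892 -0.00930738  0.49920023]
 [-0.19976691  0.37747669 -0.90421487  0.13185808]
 [ 0.4421108  -0.78881506 -0.4269764   0.95177162]
 [ 0.          0.          0.          1.        ]]
top [[387.31872888   0.         280.73948223]
 [  0.         387.31872888 209.93399598]
 [  0.           0.           1.        ]] -0.07512052499115873 [[-0.01913022 -0.9998127   0.00293102  0.08571763]
 [-0.99144752  0.01859148 -0.129175    0.52795683]
 [ 0.12909631 -0.0053771  -0.99161748  0.97211553]
 [ 0.          0.          0.          1.        ]]
```

View pics/top0.png

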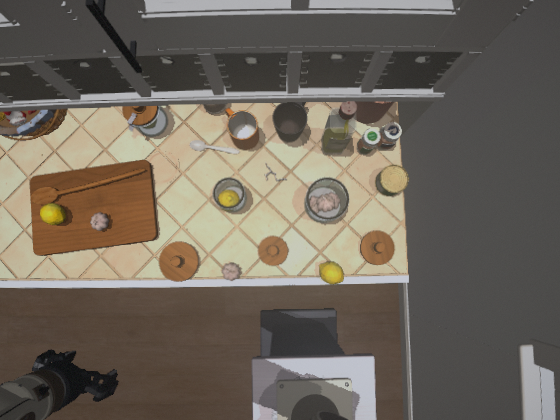

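View pics/scene0.png

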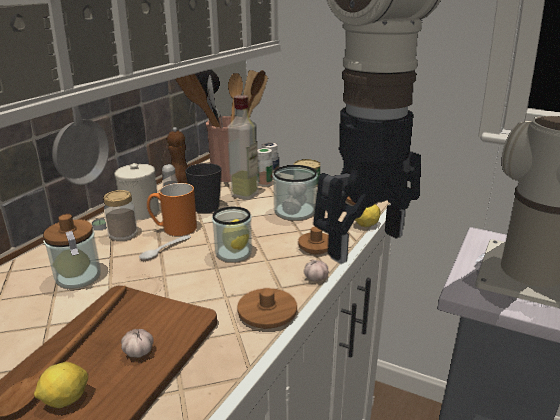

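Top view: narrow jar at about (229,196), wide jar (327,201); lids: wide (179,261), narrow (273,251), spare (378,247); loose garlic (231,271) and lemon (332,273). I'll fit model outlines for all of these.

```bash
cat > h.py <<'E'
import numpy as np,cv2
from scipy.spatial.transform import Rotation as R
def Rq(q): return R.from_quat([q[1],q[2],q[3],q[0]]).as_matrix()
def ext(s,o=None):
    if "extrinsics" in s: return np.array(s["extrinsics"])
    T=np.eye(4);T[:3,:3]=Rq(o["tcp_rot"]);T[:3,3]=o["position"]
    return np.linalg.inv(T@np.array(s["mount"]))
def proj(s,E,P):
    c=(np.atleast_2d(P)@E[:3,:3].T)+E[:3,3];u=c[:,:2]/c[:,2:]
    u=u*(1+s["k1"]*(u**2).sum(1,keepdims=True));K=s["K"]
    return np.c_[u[:,0]*K[0,0]+K[0,2],u[:,1]*K[1,1]+K[1,2]]
def unproj(s,E,p,z):
    K=s["K"];d=np.array([(p[0]-K[0,2])/K[0,0],(p[1]-K[1,2])/K[1,1]]);u=d.copy()
    for _ in range(20): u=d/(1+s["k1"]*(u@u))
    r=E[:3,:3].T@np.r_[u,1];c=-E[:3,:3].T@E[:3,3]
    return c+r*(z-c[2])/r[2]
def circ(x,y,z,r,n=72):
    a=np.linspace(0,2*np.pi,n,endpoint=False);return np.c_[x+r*np.cos(a),y+r*np.sin(a),np.full(n,z)]
def draw(img,s,E,x,y,z,r,k,off,col):
    p=(proj(s,E,circ(x,y,z,r))-off+.5)*k-.5
    cv2.polylines(img,[np.round(p).astype(np.int32)],True,col,1)
E
python3 - <<'E'
from h import *
from rig import arm
s=arm.snapshot("top");E=ext(s)
np.set_printoptions(precision=4,suppress=True)
print("cam",-E[:3,:3].T@E[:3,3])
px={"jn":((229,194),.093),"jw":((327,200),.105),"lw":((179,261),.018),"ln":((273,251),.018),"ls":((378,247),.018),"gar":((231,271),.02),"lem":((332,273),.03)}
for k,(p,z) in px.items(): print(k,unproj(s,E,p,z))
off=np.array([150,170]);k=3
im=cv2.resize(s["color"][170:290,150:410,::-1],None,fx=k,fy=k,interpolation=cv2.INTER_CUBIC)
for n,rs in {"jn":[(.093,.039),(.0,.039)],"jw":[(.105,.052),(0,.052)],"lw":[(.018,.052),(.046,.013)],"ln":[(.018,.039),(.046,.013)],"ls":[(.018,.0455),(.046,.013)]}.items():
    x,y,_=unproj(s,E,*px[n])
    for z,r in rs: draw(im,s,E,x,y,z,r,k,off,(0,255,0) if z else (255,0,0))
cv2.imwrite("pics/t1.png",im)
E
```

```text
cam [0.3996 0.0811 1.0319]
jn [0.5637 0.2025 0.093 ]
jw [ 0.5424 -0.0365  0.105 ]
lw [0.4022 0.3437 0.018 ]
ln [0.4241 0.0978 0.018 ]
ls [ 0.4288 -0.1776  0.018 ]
gar [0.3744 0.2074 0.02  ]
lem [ 0.3645 -0.0526  0.03  ]
```

View pics/t1.png

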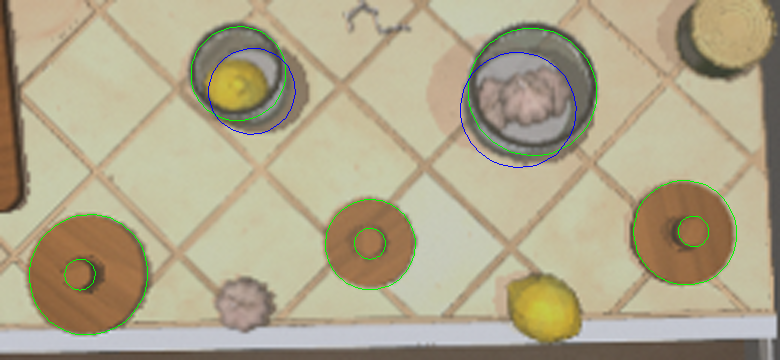

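Outlines fit: lids within about 1 mm, all sizes confirm identity. I'll go above the narrow lid and check with the wrist camera.

```bash
cat >> h.py <<'E'
def go(o,t):
    d=Rq(o["tcp_rot"]).T@(np.array(t)-o["position"])
    print("fraction",np.round(d/.5,4),"rows>=",np.ceil(np.linalg.norm(d)/.05))
def refine(s,E,x,y,circs,rng=.008):
    # circle-edge alignment: maximise mean colour step across projected circles [(z,r)]
    g=cv2.GaussianBlur(s["color"],(3,3),0).astype(np.float32)
    def smp(x,y,z,r):
        p=proj(s,E,circ(x,y,z,r)).astype(np.float32)
        return cv2.remap(g,p[:,0][None],p[:,1][None],cv2.INTER_LINEAR)[0]
    def f(v): return sum(np.median(np.linalg.norm(smp(*v,z,r+.0015)-smp(*v,z,r-.0015),axis=1)) for z,r in circs)
    G=np.arange(-rng,rng+1e-9,.0005)
    b=max(((f((x+a,y+c)),x+a,y+c) for a in G for c in G));return b
E
python3 - <<'E'
from h import *
from rig import arm
s=arm.snapshot("top");E=ext(s)
for n,x,y,c in [("jn",.5637,.2025,[(.093,.039),(.093,.033)]),("jw",.5424,-.0365,[(.105,.052),(.105,.046)]),("lw",.4022,.3437,[(.018,.052)]),("ln",.4241,.0978,[(.018,.039)])]: print(n,refine(s,E,x,y,c))
go(arm.get_obs(),[.424,.098,.17])
E
```

```text
jn (np.float32(94.41108), np.float64(0.5672), np.float64(0.20450000000000002))
jw (np.float32(109.10059), np.float64(0.5474), np.float64(-0.03749999999999999))
lw (np.float32(56.56272), np.float64(0.4022), np.float64(0.3417))
ln (np.float32(55.533073), np.float64(0.4256), np.float64(0.0988))
fraction [-0.7007 -0.4828  0.0453] rows>= 9.0
```

```bash
python3 -m inch '[-0.06,-0.04,0.004,0,0,0,0.7,-0.075,-0.052,0.005,0,0,0,0.7,-0.075,-0.052,0.005,0,0,0,0.7,-0.075,-0.052,0.005,0,0,0,0.7,-0.075,-0.052,0.005,0,0,0,0.7,-0.075,-0.052,0.005,0,0,0,0.7,-0.075,-0.052,0.005,0,0,0,0.7,-0.075,-0.052,0.005,0,0,0,0.7,-0.075,-0.052,0.005,0,0,0,0.7,-0.04,-0.027,0.002,0,0,0,0.7,0,0,0,0,0,0,0.7,0,0,0,0,0,0,0.7]'
cat > wl.py <<'E'
import sys
from h import *
from rig import arm
np.set_printoptions(precision=4,suppress=True)
# wl.py name x y z:r[,z:r...]
n,x,y=sys.argv[1],float(sys.argv[2]),float(sys.argv[3]);c=[tuple(map(float,t.split(":"))) for t in sys.argv[4].split(",")]
o=arm.get_obs();s=arm.snapshot("wrist");E=ext(s,o)
_,a,b=refine(s,E,x,y,c);print("refined",_,a,b,"tcp",o["position"],Rq(o["tcp_rot"])[:,2])
im=cv2.cvtColor(s["color"],cv2.COLOR_RGB2BGR)
for z,r in c: draw(im,s,E,x,y,z,r,1,0,(255,0,0));draw(im,s,E,a,b,z,r,1,0,(0,255,0))
cv2.imwrite(f"pics/{n}.png",im)
E
python3 wl.py w1 .4256 .0988 .018:.039
```

```text
time: 1.4
position: [0.4235, 0.0982, 0.1696]
tcp_rot: [-0.001, 0.203, 0.979, 0.0]
wrist_force: [-0.5, 0.9, 0.3]
grip_width: 0.0599
finger_force: 0.0
refined 136.9862 0.4256 0.0998 tcp [0.4235 0.0982 0.1696] [-0.001   0.0002 -1.    ]
```

View pics/w1.png

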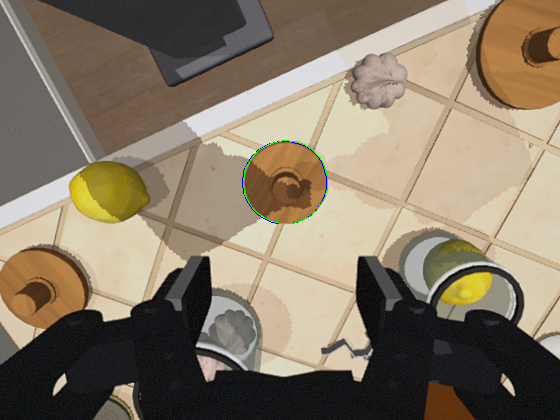

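Wrist view: narrow lid at (285,182), the outline fits within a pixel → (0.4256, 0.0998). Descend and grip.

```bash
python3 -m inch '[-0.0013,0.0023,0.06,0,0,0,0.7,-0.0013,0.0023,0.08,0,0,0,0.7,0,0,0.08,0,0,0,0.7,0,0,0.05,0,0,0,0.7,0,0,0.022,0,0,0,0.7,0,0,0.003,0,0,0,0.7,0,0,0,0,0,0,0.7,0,0,0,0,0,0,0.35,0,0,0,0,0,0,0.2,0,0,0,0,0,0,0.2,0,0,0,0,0,0,0.2,0,0,0,0,0,0,0.2]' 40
python3 -c "
from rig import arm;from h import *
go(arm.get_obs(),[.5672,.2045,.17])"
```

```text
time: 2.65
position: [0.4261, 0.1, 0.0227]
tcp_rot: [0.0, 0.203, 0.979, 0.0]
wrist_force: [-0.2, -0.9, -0.8]
grip_width: 0.0172
finger_force: 0.0
fraction [-0.1762  0.3038 -0.2945] rows>= 5.0
```

```bash
python3 wl.py w2 .4256 .0998 .018:.039; python3 -c "
import cv2
from rig import arm
print(arm.get_obs()['grip_width'])
a=cv2.imread('pics/w2.png')
b=arm.snapshot('scene')['color'][180:300,250:400,::-1]
cv2.imwrite('pics/w2b.png',cv2.hconcat([cv2.resize(a,(400,300)),cv2.resize(b,(375,300))]))"
```

```text
refined 133.89911 0.4251 0.1003 tcp [0.4261 0.1    0.0227] [ 0.0005  0.0001 -1.    ]
0.017117493534416012
```

View pics/w2b.png

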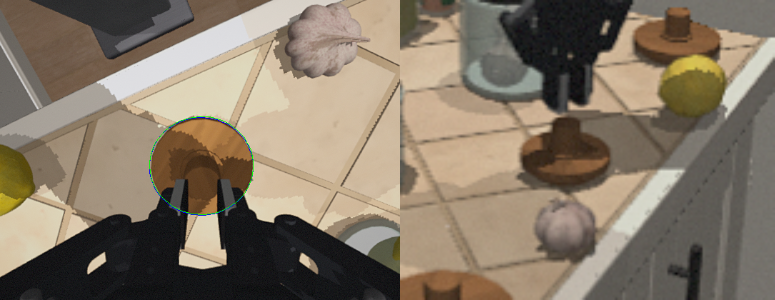

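The fingers closed on nothing: they are beyond or above the knob though the lid's outline fits. Check where the TCP projects in both cameras.

Run:
```python
from h import *
from rig import arm
np.set_printoptions(precision=4,suppress=True)
o=arm.get_obs();Rm=Rq(o["tcp_rot"]);p=np.array(o["position"])
print(Rm,p,o["joint_positions"])
w=arm.snapshot("wrist");print(np.array(w["mount"]))
E=ext(w,o)
pts=np.array([p,p+Rm@[0,0,-.0187],p+Rm@[0,.0085,0],p+Rm@[0,-.0085,0]])
print("wrist tcp,grasp,tips",proj(w,E,pts)*400/560)
s=arm.snapshot("scene");Es=ext(s);print("scene crop",(proj(s,Es,pts)-[250,180])*2.5, "knob top",(proj(s,Es,[.4251,.1003,.046])-[250,180])*2.5)
```

```text
[[-0.9179  0.3967  0.0001]
 [ 0.3967  0.9179  0.    ]
 [-0.0001  0.0001 -1.    ]] [0.426  0.1    0.0225] [ 0.2307  0.2784 -0.4321  0.8602  0.      0.6386]
[[ 0.     -0.963  -0.2695  0.0687]
 [ 1.     -0.      0.0002  0.0006]
 [-0.0002 -0.2695  0.963  -0.1809]
 [ 0.      0.      0.      1.    ]]
wrist tcp,grasp,tips [[201.5028 171.4623]
 [201.4227 181.4476]
 [213.0495 171.4604]
 [189.9561 171.4613]]
scene crop [[164.2672 144.0302]
 [164.7819 124.5767]
 [156.7258 147.0549]
 [171.7402 141.032 ]] knob top [[165.7041 119.8656]]
```

Run:
```python
from h import *
from rig import arm
o=arm.get_obs();Rm=Rq(o["tcp_rot"]);p=np.array(o["position"])
w=arm.snapshot("wrist");E=ext(w,o);s=arm.snapshot("scene");Es=ext(s)
A=[]
for S,e,off,k,(W,H) in((w,E,np.array([190,200]),2.5,(160,140)),(s,Es,np.array([270,150]),4,(100,140*100//160))):
    k=400/W; im=cv2.resize(S["color"][off[1]:off[1]+H,off[0]:off[0]+W,::-1],(400,350),interpolation=cv2.INTER_CUBIC)
    for h,c in((0,(0,0,255)),(-.0187,(0,255,0)),(-.035,(255,255,0))):
        for sg in(-1,1):
            q=np.array([[x,sg*.0086,h] for x in(-.011,.011)])
            P=((proj(S,e,p+q@Rm.T)-off+.5)*k-.5).round().astype(int)
            cv2.line(im,tuple(map(int,P[0])),tuple(map(int,P[1])),c,2)
    A.append(im)
cv2.imwrite("pics/tip.png",cv2.hconcat(A))
```

```text
(no output)
```

View pics/tip.png

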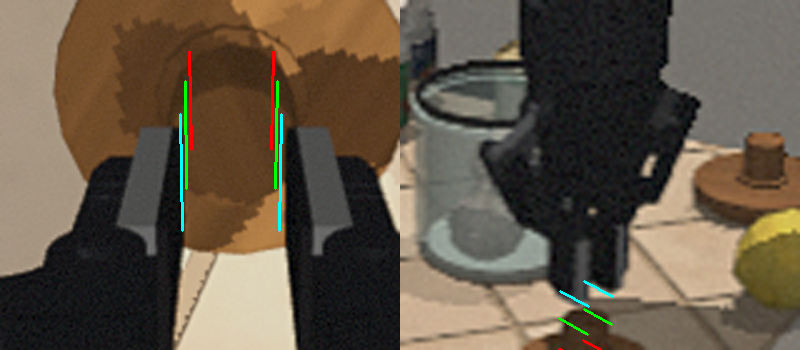

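Overlay shows the real fingertips (row ~128 wrist crop, ~295 scene crop) sit about 38 mm behind the reported TCP, so they closed above the knob top. No lateral offset. Open, go down the missing distance, watching force.

```bash
python3 -m inch '[0,0,0,0,0,0,0.6,0,0,0,0,0,0,0.6,0,0,0,0,0,0,0.6,0,0,0.02,0,0,0,0.6,0,0,0.025,0,0,0,0.6,0,0,0.015,0,0,0,0.6,0,0,0.006,0,0,0,0.6,0,0,0,0,0,0,0.6]'; python3 -m inch '[0,0,0.006,0,0,0,0.6,0,0,0,0,0,0,0.6,0,0,0,0,0,0,0.35,0,0,0,0,0,0,0.35,0,0,0,0,0,0,0.1,0,0,0,0,0,0,0.1,0,0,0,0,0,0,0.1,0,0,0,0,0,0,0.1]' 40
```

```text
time: 3.75
position: [0.4253, 0.1, -0.0112]
tcp_rot: [-0.001, 0.202, 0.979, -0.0]
wrist_force: [-0.0, 0.7, 0.0]
grip_width: 0.0516
finger_force: 0.0
time: 4.55
position: [0.4263, 0.1002, -0.0132]
tcp_rot: [0.0, 0.202, 0.979, 0.0]
wrist_force: [-0.3, -0.1, 5.1]
grip_width: 0.024
finger_force: 39.4
```

Gripped (39 N). Lift straight, then refine the jars' positions from wrist and top views.

```bash
python3 -m inch '[0,0,-0.01,0,0,0,0.1,0,0,-0.04,0,0,0,0.1,0,0,-0.08,0,0,0,0.1,0,0,-0.08,0,0,0,0.1,0,0,-0.06,0,0,0,0.1,0,0,-0.02,0,0,0,0.1,0,0,0,0,0,0,0.1]'
python3 - <<'E'
from h import *
from rig import arm
o=arm.get_obs();w=arm.snapshot("wrist");E=ext(w,o);s=arm.snapshot("top");Es=ext(s);c=arm.snapshot("scene");Ec=ext(c)
print(o["position"],o["wrist_force"])
for n,x,y,cs in [("jn",.5665,.2040,[(.093,.039),(.093,.033)]),("jw",.5464,-.0370,[(.105,.052),(.105,.046)])]:
    for nm,S,e in(("wrist",w,E),("top",s,Es),("scene",c,Ec)):
        p=proj(S,e,[x,y,.1])[0];print(n,nm,p.round())
        if 0<p[0]<560 and 0<p[1]<420: print(refine(S,e,x,y,cs))
go(o,[.567,.2045,.125])
v=[cv2.resize(S["color"][...,::-1],(400,300)) for S in(w,c)]
for im,S,e in((v[0],w,E),(v[1],c,Ec)):
    for x,y,z,r in((.567,.2045,.093,.039),(.547,-.0375,.105,.052)):
        cv2.polylines(im,[np.round(proj(S,e,circ(x,y,z,r))*400/560).astype(np.int32)],True,(0,255,0),1)
cv2.imwrite("pics/lift.png",cv2.hconcat(v))
E
```

```text
time: 5.25
position: [0.4269, 0.1003, 0.1325]
tcp_rot: [0.001, 0.202, 0.979, 0.001]
wrist_force: [-0.2, 0.0, -1.0]
grip_width: 0.0252
finger_force: 39.3
[0.42686962 0.10030784 0.13246952] [-0.16974098  0.03644869 -0.98866753]
jn wrist [501. 341.]
(np.float32(342.61902), np.float64(0.5660000000000001), np.float64(0.2045))
jn top [228. 192.]
(np.float32(89.88672), np.float64(0.5675), np.float64(0.2045))
jn scene [231. 210.]
(np.float32(120.792915), np.float64(0.5630000000000001), np.float64(0.211))
jw wrist [177. 431.]
jw top [327. 199.]
(np.float32(103.5319), np.float64(0.5474), np.float64(-0.03749999999999999))
jw scene [295. 173.]
(np.float32(53.548748), np.float64(0.5459), np.float64(-0.03499999999999999))
fraction [-0.1746  0.3024  0.0159] rows>= 4.0
```

View pics/lift.png

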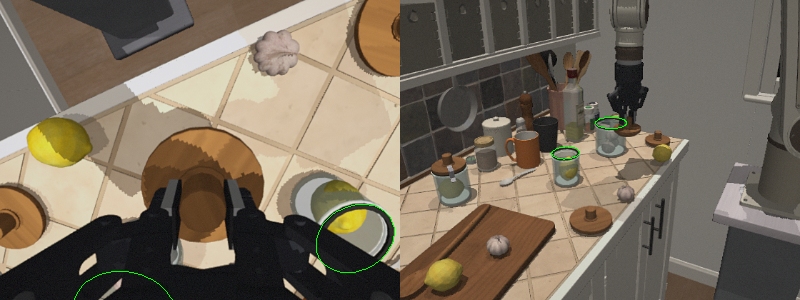

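Lid is held level in the fingers; narrow jar outline fits in wrist (355,235) and scene views: (0.5665, 0.2045).

```bash
python3 -m inch '[-0.018,0.032,0.002,0,0,0,0.1,-0.035,0.06,0.003,0,0,0,0.1,-0.035,0.06,0.003,0,0,0,0.1,-0.035,0.06,0.003,0,0,0,0.1,-0.033,0.06,0.003,0,0,0,0.1,-0.018,0.03,0.002,0,0,0,0.1,0,0,0,0,0,0,0.1,0,0,0,0,0,0,0.1]'
cat > chk.py <<'E'
import sys
from h import *
from rig import arm
np.set_printoptions(precision=4,suppress=True)
r,x,y,zr,rj=map(float,sys.argv[1:])
o=arm.get_obs();w=arm.snapshot("wrist");E=ext(w,o);p=np.array(o["position"])
b=refine(w,E,p[0],p[1],[(p[2]+.0132+.018,r)],.006);print("tcp",p,"lid",b)
s=arm.snapshot("top");Es=ext(s);print("top lid",refine(s,Es,p[0],p[1],[(p[2]+.0132+.018,r)],.006))
for nm,S,e in(("wrist",w,E),("top",s,Es)): print("jar",nm,refine(S,e,x,y,[(zr,rj)],.006),proj(S,e,[x,y,zr]))
E
python3 chk.py .039 .5665 .2045 .093 .039
```

```text
time: 6.2
position: [0.564, 0.2036, 0.1209]
tcp_rot: [-0.002, 0.202, 0.979, -0.001]
wrist_force: [0.1, -1.0, -0.5]
grip_width: 0.0245
finger_force: 39.4
tcp [0.564  0.2036 0.1209] lid (np.float32(102.7404), np.float64(0.5640335069077407), np.float64(0.20461983347979087))
top lid (np.float32(1.49424), np.float64(0.5630335069077407), np.float64(0.19761983347979087))
jar wrist (np.float32(31.49115), np.float64(0.5685), np.float64(0.207)) [[285.3805 226.6375]]
jar top (np.float32(1.6091387), np.float64(0.5705), np.float64(0.19949999999999998)) [[228.2072 192.9081]]
```

```bash
python3 -m inch '[-0.0023,0.001,0.01,0,0,0,0.1,-0.0023,0.001,0.025,0,0,0,0.1,0,0,0.025,0,0,0,0.1,0,0,0.01,0,0,0,0.1,0,0,0,0,0,0,0.1]'; python3 chk.py .039 .5665 .2045 .093 .039
python3 - <<'E'
from h import *
from rig import arm
o=arm.get_obs();p=np.array(o["position"])
v=[]
for n in("wrist","scene"):
    S=arm.snapshot(n);e=ext(S,o);im=S["color"][...,::-1].copy()
    cv2.polylines(im,[np.round(proj(S,e,circ(.5665,.2045,.093,.039))).astype(np.int32)],True,(0,255,0),1)
    v.append(cv2.resize(im[130:330,150:400] if n=="wrist" else im[140:260,180:330],(400,320)))
cv2.imwrite("pics/n1.png",cv2.hconcat(v))
E
```

```text
time: 6.8
position: [0.5668, 0.2036, 0.0866]
tcp_rot: [-0.001, 0.203, 0.979, -0.001]
wrist_force: [1.1, 0.5, -1.2]
grip_width: 0.0244
finger_force: 39.4
tcp [0.5668 0.2036 0.0866] lid (np.float32(125.96247), np.float64(0.5668496590080053), np.float64(0.20414117533066448))
top lid (np.float32(1.3729298), np.float64(0.5703496590080054), np.float64(0.19764117533066447))
jar wrist (np.float32(76.342636), np.float64(0.5675), np.float64(0.2045)) [[283.3147 243.2886]]
jar top (np.float32(1.2866734), np.float64(0.5700000000000001), np.float64(0.20199999999999999)) [[228.2072 192.9081]]
```

View pics/n1.png

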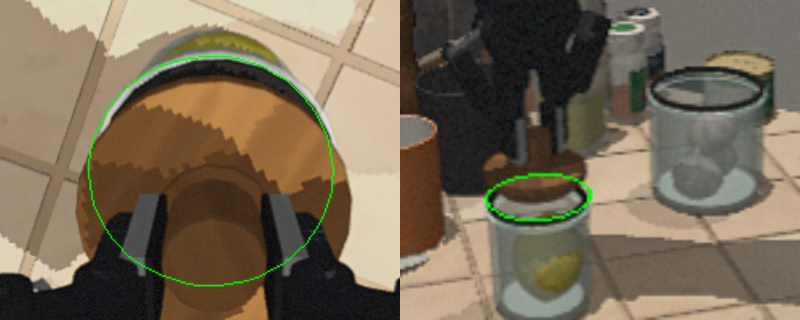

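Wrist crop: lid centred over the jar's ring (black ring concentric with flange, within a millimetre). Lower gently.

```bash
python3 -m inch '[0,0.0005,0.006,0,0,0,0.1,0,0,0.007,0,0,0,0.1,0,0,0.005,0,0,0,0.1,0,0,0,0,0,0,0.1]';  python3 -m inch '[0,0,0.004,0,0,0,0.1,0,0,0.003,0,0,0,0.1,0,0,0,0,0,0,0.1]'; python3 -m inch '[0,0,0.003,0,0,0,0.1,0,0,0.002,0,0,0,0.1,0,0,0,0,0,0,0.1]'
```

```text
time: 7.4
position: [0.5678, 0.2043, 0.0787]
tcp_rot: [-0.001, 0.202, 0.979, -0.0]
wrist_force: [0.3, 0.6, -1.0]
grip_width: 0.0245
finger_force: 39.4
time: 7.7
position: [0.5681, 0.2044, 0.0756]
tcp_rot: [-0.0, 0.202, 0.979, -0.0]
wrist_force: [-0.2, 0.8, -0.9]
grip_width: 0.0239
finger_force: 39.4
time: 8.0
position: [0.5682, 0.2044, 0.0732]
tcp_rot: [-0.0, 0.202, 0.979, -0.0]
wrist_force: [0.2, 0.3, -0.1]
grip_width: 0.0248
finger_force: 39.4
```

```bash
python3 -m inch '[0,0,0.002,0,0,0,0.1,0,0,0.002,0,0,0,0.1,0,0,0,0,0,0,0.1]'; python3 wl.py n2 .5675 .2043 .103:.039
```

```text
time: 8.3
position: [0.5684, 0.2045, 0.0716]
tcp_rot: [0.0, 0.202, 0.979, 0.0]
wrist_force: [-0.5, -0.3, 1.2]
grip_width: 0.025
finger_force: 39.5
refined 142.72406 0.5670000000000001 0.2053 tcp [0.5684 0.2045 0.0716] [ 0.0003  0.0001 -1.    ]
```

Seated (load has reversed). Release and lift away.

```bash
python3 -m inch '[0,0,0.001,0,0,0,0.1,0,0,0,0,0,0,0.4,0,0,0,0,0,0,0.55,0,0,0,0,0,0,0.55,0,0,-0.03,0,0,0,0.6,0,0,-0.07,0,0,0,0.6,0,0,-0.08,0,0,0,0.6,0,0,-0.05,0,0,0,0.6,0,0,0,0,0,0,0.6]'
python3 - <<'E'
from h import *
from rig import arm
o=arm.get_obs()
w=arm.snapshot("wrist");E=ext(w,o)
s=arm.snapshot("scene");Es=ext(s)
for h in(.093,.103):
  print(h,refine(w,E,.5668,.2043,[(h,.039)]))
print(refine(s,Es,.5668,.2043,[(.103,.039)]))
go(o,[.4022,.3425,.17])
v=[w["color"][...,::-1].copy(),s["color"][...,::-1].copy()]
for im,S,e in((v[0],w,E),(v[1],s,Es)): draw(im,S,e,.5668,.2043,.1025,.039,1,0,(0,255,0)); draw(im,S,e,.5668,.2043,.1305,.013,1,0,(0,255,0))
p=proj(w,E,[.5668,.2043,.1])[0].astype(int);y=max(0,p[1]-80)
cv2.imwrite("pics/n3.png",cv2.hconcat([cv2.resize(v[0][y:y+160,p[0]-100:p[0]+100],(400,320)),cv2.resize(v[1][140:260,160:310],(400,320))]))
E
```

```text
time: 9.25
position: [0.571, 0.2054, 0.191]
tcp_rot: [0.004, 0.202, 0.979, 0.002]
wrist_force: [0.2, 0.2, 0.2]
grip_width: 0.0509
finger_force: 0.0
0.093 (np.float32(132.10455), np.float64(0.5713), np.float64(0.2043))
0.103 (np.float32(150.66711), np.float64(0.5673), np.float64(0.2048))
(np.float32(34.97503), np.float64(0.5658), np.float64(0.2093))
fraction [0.419  0.1175 0.0399] rows>= 5.0
```

View pics/n3.png

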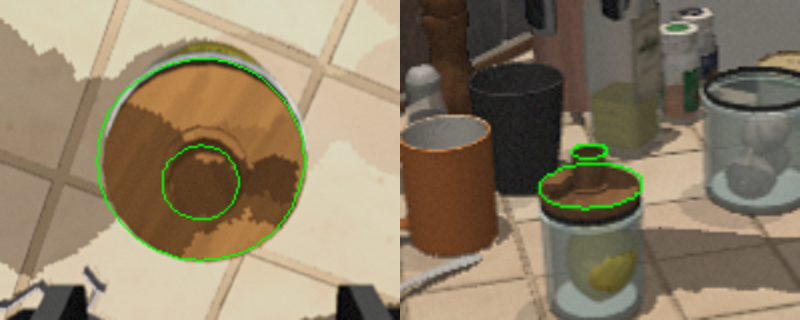

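Narrow lid is seated level, concentric with the jar, seal visible beneath it. Next, the wide lid.

```bash
python3 -m inch '[0.045,0.012,0.004,0,0,0,0.6,0.075,0.021,0.007,0,0,0,0.6,0.075,0.021,0.007,0,0,0,0.6,0.075,0.021,0.007,0,0,0,0.6,0.075,0.021,0.007,0,0,0,0.6,0.05,0.015,0.005,0,0,0,0.6,0.024,0.0065,0.003,0,0,0,0.6,0,0,0,0,0,0,0.6,0,0,0,0,0,0,0.6]'; python3 wl.py l1 .4022 .342 .018:.052
python3 - <<'E'
from h import *
from rig import arm
o=arm.get_obs();w=arm.snapshot("wrist");E=ext(w,o)
print("knob",refine(w,E,.4022,.342,[(.046,.013)],.005));go(o,[.4022,.342,-.013])
E
```

```text
time: 10.25
position: [0.3996, 0.3408, 0.1652]
tcp_rot: [-0.0, 0.203, 0.979, -0.001]
wrist_force: [-0.3, -0.2, -0.1]
grip_width: 0.0508
finger_force: 0.0
refined 128.99088 0.4022 0.34750000000000003 tcp [0.3996 0.3408 0.1652] [-0.0003 -0.0012 -1.    ]
knob (np.float32(32.757866), np.float64(0.4027), np.float64(0.34700000000000003))
fraction [-0.0028  0.0044  0.357 ] rows>= 4.0
```

```bash
python3 -m inch '[0,0.004,0.03,0,0,0,0.6,-0.0005,0.004,0.06,0,0,0,0.6,0,0,0.06,0,0,0,0.6,0,0,0.03,0,0,0,0.6,0,0,0,0,0,0,0.6]'
python3 - <<'E'
from h import *
from rig import arm
o=arm.get_obs();w=arm.snapshot("wrist");E=ext(w,o);s=arm.snapshot("top")
print(o["position"])
print("knob",refine(w,E,.4022,.345,[(.046,.013)],.007),"fl",refine(w,E,.4022,.345,[(.018,.052)],.008),refine(s,ext(s),.4022,.345,[(.018,.052)],.007))
go(o,[.4022,.3465,-.013])
im=w["color"][...,::-1].copy();draw(im,w,E,.4022,.3465,.018,.052,1,0,(0,255,0));draw(im,w,E,.4022,.3425,.018,.052,1,0,(255,0,0));cv2.imwrite("pics/l2.png",im)
E
```

```text
time: 10.85
position: [0.4004, 0.3427, 0.0733]
tcp_rot: [-0.002, 0.204, 0.979, -0.002]
wrist_force: [-0.7, -0.6, -0.4]
grip_width: 0.051
finger_force: 0.0
[0.40036717 0.34266883 0.07329347]
knob (np.float32(29.99757), np.float64(0.4032), np.float64(0.3475)) fl (np.float32(140.1594), np.float64(0.4017), np.float64(0.3475)) (np.float32(40.13015), np.float64(0.4012), np.float64(0.3445))
fraction [-0.0007  0.0094  0.1725] rows>= 2.0
```

Wrist fit agrees twice (≈0.402, 0.347); the closing direction is mostly y so it self-centres. Grip.

```bash
python3 -m inch '[-0.0007,0.0094,0.05,0,0,0,0.6,0,0,0.06,0,0,0,0.6,0,0,0.04,0,0,0,0.6,0,0,0.016,0,0,0,0.6,0,0,0.0065,0,0,0,0.6,0,0,0,0,0,0,0.6]'; python3 -m inch '[0,0,0,0,0,0,0.4,0,0,0,0,0,0,0.3,0,0,0,0,0,0,0.25,0,0,0,0,0,0,0.1,0,0,0,0,0,0,0.1,0,0,0,0,0,0,0.1]' 40
```

```text
time: 11.55
position: [0.4042, 0.3498, -0.0093]
tcp_rot: [0.001, 0.203, 0.979, 0.001]
wrist_force: [-0.0, 0.0, 0.6]
grip_width: 0.0513
finger_force: 0.0
time: 12.15
position: [0.4041, 0.3498, -0.0089]
tcp_rot: [0.001, 0.203, 0.979, 0.001]
wrist_force: [-0.8, -1.4, 6.2]
grip_width: 0.0243
finger_force: 39.2
```

```bash
python3 -m inch '[0,0,-0.01,0,0,0,0.1,0,0,-0.04,0,0,0,0.1,0,0,-0.08,0,0,0,0.1,0,0,-0.08,0,0,0,0.1,0,0,-0.075,0,0,0,0.1,0,0,-0.035,0,0,0,0.1,0,0,0,0,0,0,0.1]'
python3 - <<'E'
from h import *
from rig import arm
o=arm.get_obs();w=arm.snapshot("wrist");E=ext(w,o);p=o["position"]
for dz in(.0089,.0132): print("lid",refine(w,E,p[0],p[1],[(p[2]+dz+.018,.052)],.006))
s=arm.snapshot("top");print(refine(s,ext(s),.5472,-.0372,[(.105,.052),(.105,.046)]))
go(o,[.5472,-.0372,.150])
E
```

```text
time: 12.85
position: [0.405, 0.3508, 0.1532]
tcp_rot: [0.002, 0.202, 0.979, 0.003]
wrist_force: [0.1, 0.0, -1.4]
grip_width: 0.0242
finger_force: 39.4
lid (np.float32(98.42595), np.float64(0.40399312317711605), np.float64(0.35183114154197187))
lid (np.float32(48.444405), np.float64(0.40549312317711605), np.float64(0.35283114154197187))
(np.float32(111.73584), np.float64(0.5472), np.float64(-0.03719999999999999))
fraction [-0.5688 -0.5997  0.0042] rows>= 9.0
```

```bash
python3 -m inch '[-0.03,-0.032,0,0,0,0,0.1,-0.06,-0.063,0,0,0,0,0.1,-0.06,-0.063,0,0,0,0,0.1,-0.06,-0.063,0,0,0,0,0.1,-0.06,-0.063,0,0,0,0,0.1,-0.06,-0.063,0,0,0,0,0.1,-0.06,-0.063,0,0,0,0,0.1,-0.06,-0.063,0,0,0,0,0.1,-0.06,-0.063,0,0,0,0,0.1,-0.04,-0.042,0.004,0,0,0,0.1,-0.018,-0.022,0,0,0,0,0.1,0,0,0,0,0,0,0.1]';sed -i 's/\.0132/.0089/g' chk.py; python3 chk.py .052 .5472 -.0372 .105 .052; python3 -c "
from h import *
from rig import arm
go(arm.get_obs(),[.5472,-.0372,.1065])"
```

```text
time: 14.15
position: [0.5439, -0.0402, 0.1454]
tcp_rot: [-0.002, 0.204, 0.979, -0.0]
wrist_force: [0.5, 0.3, -1.2]
grip_width: 0.0244
finger_force: 39.5
tcp [ 0.5439 -0.0402  0.1454] lid (np.float32(102.186676), np.float64(0.5439150874953271), np.float64(-0.03974964732789981))
top lid (np.float32(13.981358), np.float64(0.5454150874953272), np.float64(-0.034749647327899806))
jar wrist (np.float32(6.4435053), np.float64(0.5477000000000001), np.float64(-0.03669999999999999)) [[288.8584 220.1746]]
jar top (np.float32(15.177832), np.float64(0.5482), np.float64(-0.03719999999999999)) [[327.2011 198.0587]]
fraction [-0.0058  0.0043  0.0796] rows>= 1.0
```

```bash
python3 -m inch '[-0.0025,0.003,0.012,0,0,0,0.1,-0.0025,0.003,0.028,0,0,0,0.1,0,0,0.027,0,0,0,0.1,0,0,0.01,0,0,0,0.1,0,0,0,0,0,0,0.1,0,0,0,0,0,0,0.1]'; python3 chk.py .052 .5472 -.0372 .105 .052
python3 - <<'E'
from h import *
from rig import arm
o=arm.get_obs();w=arm.snapshot("wrist");E=ext(w,o)
print("jar inner/seal",[refine(w,E,.5472,-.0372,[(z,r)],.006) for z,r in((.105,.05),(.1,.052))])
im=w["color"][...,::-1].copy();draw(im,w,E,.5472,-.0372,.105,.052,1,0,(0,255,0));cv2.imwrite("pics/x1.png",im)
E
```

```text
time: 14.85
position: [0.5486, -0.0364, 0.1096]
tcp_rot: [0.0, 0.202, 0.979, 0.0]
wrist_force: [0.9, 0.3, -1.5]
grip_width: 0.0241
finger_force: 39.5
tcp [ 0.5486 -0.0364  0.1096] lid (np.float32(114.13037), np.float64(0.5471340294600023), np.float64(-0.03538020865635737))
top lid (np.float32(13.01319), np.float64(0.5476340294600023), np.float64(-0.033380208656357366))
jar wrist (np.float32(22.275415), np.float64(0.5452), np.float64(-0.03469999999999999)) [[279.6649 235.2856]]
jar top (np.float32(13.634817), np.float64(0.5522), np.float64(-0.03569999999999999)) [[327.2011 198.0587]]
jar inner/seal [(np.float32(30.316067), np.float64(0.5427000000000001), np.float64(-0.03469999999999999)), (np.float32(25.800716), np.float64(0.5452), np.float64(-0.03519999999999999))]
```

```bash
python3 -m inch '[0.0002,-0.0014,0.008,0,0,0,0.1,0,0,0.01,0,0,0,0.1,0,0,0.004,0,0,0,0.1,0,0,0,0,0,0,0.1]'; python3 -m inch '[0,0,0.004,0,0,0,0.1,0,0,0.002,0,0,0,0.1,0,0,0,0,0,0,0.1]'; python3 -m inch '[0,0,0.004,0,0,0,0.1,0,0,0,0,0,0,0.1,0,0,0,0,0,0,0.1]'
```

```text
time: 15.4
position: [0.5475, -0.0377, 0.0975]
tcp_rot: [-0.001, 0.203, 0.979, -0.0]
wrist_force: [0.3, -1.2, -0.8]
grip_width: 0.0241
finger_force: 39.5
time: 15.7
position: [0.548, -0.0377, 0.095]
tcp_rot: [-0.0, 0.202, 0.979, -0.0]
wrist_force: [0.5, -0.0, 0.2]
grip_width: 0.0246
finger_force: 39.5
time: 16.0
position: [0.5481, -0.0377, 0.0931]
tcp_rot: [-0.0, 0.202, 0.979, -0.0]
wrist_force: [-1.4, 0.3, -0.4]
grip_width: 0.0243
finger_force: 39.5
```

```bash
python3 -m inch '[0,0,0.003,0,0,0,0.1,0,0,0.002,0,0,0,0.1,0,0,0,0,0,0,0.1]';  python3 -m inch '[0,0,0.003,0,0,0,0.1,0,0,0.002,0,0,0,0.1,0,0,0,0,0,0,0.1]'
```

```text
time: 16.3
position: [0.5479, -0.0376, 0.0904]
tcp_rot: [-0.0, 0.202, 0.979, -0.0]
wrist_force: [-0.5, -0.2, -1.3]
grip_width: 0.0242
finger_force: 39.5
time: 16.6
position: [0.5481, -0.0377, 0.0881]
tcp_rot: [-0.0, 0.202, 0.979, 0.0]
wrist_force: [0.1, -0.3, -0.8]
grip_width: 0.0244
finger_force: 39.5
```

```bash
python3 -m inch '[0,0,0.002,0,0,0,0.1,0,0,0.001,0,0,0,0.1,0,0,0,0,0,0,0.1]'; python3 -m inch '[0,0,0.001,0,0,0,0.1,0,0,0.001,0,0,0,0.1,0,0,0,0,0,0,0.1]'
```

```text
time: 16.9
position: [0.5482, -0.0377, 0.0872]
tcp_rot: [0.0, 0.203, 0.979, 0.0]
wrist_force: [-1.2, 0.2, 3.9]
grip_width: 0.0247
finger_force: 39.8
time: 17.2
position: [0.5483, -0.0377, 0.0865]
tcp_rot: [0.0, 0.202, 0.979, 0.0]
wrist_force: [-2.2, 0.4, 7.4]
grip_width: 0.0244
finger_force: 40.1
```

Seated at the expected height; the seal pushes back. Release, lift, check with the last picture.

```bash
python3 -m inch '[0,0,-0.001,0,0,0,0.1,0,0,0,0,0,0,0.35,0,0,0,0,0,0,0.5,0,0,0,0,0,0,0.5,0,0,-0.02,0,0,0,0.5,0,0,-0.06,0,0,0,0.5,0,0,-0.05,0,0,0,0.5,0,0,-0.01,0,0,0,0.3,0,0,0,0,0,0,0,0,0,0,0,0,0,0,0,0,0,0,0,0,0]'
python3 - <<'E'
from h import *
from rig import arm
o=arm.get_obs();w=arm.snapshot("wrist");E=ext(w,o);s=arm.snapshot("scene");Es=ext(s)
b=refine(w,E,.5472,-.0367,[(.1148,.052)]);k=refine(w,E,.5472,-.0367,[(.1428,.013)],.005)
print(b,k,refine(s,Es,.5472,-.0367,[(.1148,.052)]),refine(w,E,.5472,-.0367,[(.1428,.013),(.1148,.052)]))
go(o,[.5472,-.0367,.115])
v=[w["color"][...,::-1].copy(),s["color"][...,::-1].copy()]
for im,S,e in((v[0],w,E),(v[1],s,Es)):
  draw(im,S,e,b[1],b[2],.1148,.052,1,0,(0,255,0));draw(im,S,e,b[1],b[2],.1428,.013,1,0,(255,255,0))
  P=o["position"]+np.array([[0,0,.038]]);cv2.circle(im,tuple(int(t) for t in proj(S,e,P)[0].round()),2,(0,0,255),-1)
cv2.imwrite("pics/wd.png",cv2.hconcat([cv2.resize(v[0],(400,300)),cv2.resize(v[1][110:230,220:380],(400,300))]))
E
```

```text
time: 18.3
position: [0.547, -0.0376, 0.1547]
tcp_rot: [-0.001, 0.202, 0.979, -0.0]
wrist_force: [0.1, 0.1, 0.2]
grip_width: -0.0002
finger_force: 0.0
(np.float32(129.76216), np.float64(0.5467000000000001), np.float64(-0.0372)) (np.float32(37.45421), np.float64(0.5462), np.float64(-0.03670000000000001)) (np.float32(22.273922), np.float64(0.5442), np.float64(-0.033699999999999994)) (np.float32(163.483), np.float64(0.5467000000000001), np.float64(-0.0372))
fraction [0.0002 0.0019 0.0793] rows>= 1.0
```

View pics/wd.png

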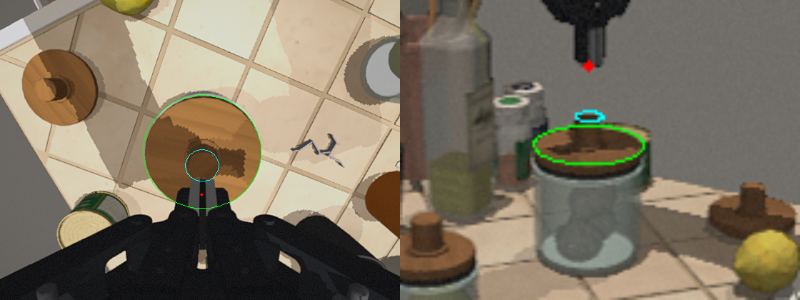

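Wrist: lid outline concentric on the jar at (0.5467, -0.0372), spare lid untouched. Scene: flange on the rim; I'll check knob colours numerically along its axis.

Run:
```python
from h import *
from rig import arm
s=arm.snapshot("scene");E=ext(s)
for x,y,z0 in((.5467,-.0372,.097),(.5668,.2045,.085)):
  for z in(.02,.026,.032,.038,.044,.05,.056): 
    p=proj(s,E,[x,y,z0+z])[0];print(z,p.round(1),s["color"][int(p[1].round()),int(p[0].round())])
```

```text
0.02 [295.1 166.4] [75 54 35]
0.026 [295.1 164. ] [76 55 34]
0.032 [295.1 161.6] [69 50 37]
0.038 [295.1 159.2] [83 60 42]
0.044 [295.1 156.8] [55 37 22]
0.05 [295.1 154.4] [114 113 106]
0.056 [295.1 152. ] [111 108 100]
0.02 [231.  207.8] [74 54 36]
0.026 [230.9 205.1] [69 50 29]
0.032 [230.7 202.4] [69 46 29]
0.038 [230.6 199.7] [74 51 36]
0.044 [230.4 197. ] [140  96  60]
0.05 [230.3 194.2] [159 141 120]
0.056 [230.1 191.4] [167 145 120]
```

Knob tops are at the expected heights, both lids fully seated. Descend with shut fingers to the knob.

```bash
python3 -m inch '[0,0.0006,0.02,0,0,0,0,0,0,0.035,0,0,0,0,0,0,0.018,0,0,0,0,0,0,0.005,0,0,0,0,0,0,0,0,0,0,0]'; python3 -m inch '[0,0,0.005,0,0,0,0,0,0,0.004,0,0,0,0,0,0,0,0,0,0,0]'
```

```text
time: 18.95
position: [0.5478, -0.0373, 0.1165]
tcp_rot: [-0.001, 0.202, 0.979, -0.0]
wrist_force: [-0.2, -0.5, -0.1]
grip_width: 0.0001
finger_force: 0.0
time: 19.25
position: [0.5483, -0.0374, 0.1128]
tcp_rot: [0.0, 0.202, 0.979, 0.0]
wrist_force: [-0.1, 0.0, 1.5]
grip_width: 0.0002
finger_force: 0.0
```

```bash
python3 -m inch '[0,0,0.003,0,0,0,0,0,0,0,0,0,0,0,0,0,0,0,0,0,0]'
```

```text
time: 19.55
position: [0.5483, -0.0374, 0.1112]
tcp_rot: [0.0, 0.202, 0.979, 0.0]
wrist_force: [0.2, 0.4, -0.8]
grip_width: 0.0002
finger_force: 0.0
```

```bash
for i in 1; do python3 -m inch '[0,0,0.004,0,0,0,0,0,0,0,0,0,0,0,0,0,0,0,0,0,0]'; done; python3 -m inch '[0,0,0.004,0,0,0,0,0,0,0,0,0,0,0,0,0,0,0,0,0,0]'
```

```text
time: 19.85
position: [0.5481, -0.0374, 0.109]
tcp_rot: [-0.0, 0.202, 0.979, -0.0]
wrist_force: [0.1, -0.3, 0.1]
grip_width: -0.0001
finger_force: 0.0
time: 20.15
position: [0.5481, -0.0374, 0.107]
tcp_rot: [-0.0, 0.202, 0.979, -0.0]
wrist_force: [-0.6, 0.4, 0.2]
grip_width: -0.0
finger_force: 0.0
```

```bash
python3 -m inch '[0,0,0.003,0,0,0,0,0,0,0,0,0,0,0,0,0,0,0,0,0,0]'
```

```text
time: 20.45
position: [0.5482, -0.0374, 0.1056]
tcp_rot: [-0.0, 0.202, 0.979, 0.0]
wrist_force: [-0.2, 0.9, -1.1]
grip_width: -0.0003
finger_force: 0.0
```

```bash
python3 -m inch '[0,0,0.003,0,0,0,0,0,0,0,0,0,0,0,0,0,0,0,0,0,0]'; python3 -m inch '[0,0,0.003,0,0,0,0,0,0,0,0,0,0,0,0,0,0,0,0,0,0]'
```

```text
time: 20.75
position: [0.5484, -0.0374, 0.1043]
tcp_rot: [0.0, 0.202, 0.979, 0.0]
wrist_force: [0.3, -0.7, 0.5]
grip_width: -0.0002
finger_force: 0.4
time: 21.05
position: [0.5485, -0.0374, 0.1034]
tcp_rot: [0.001, 0.203, 0.979, 0.0]
wrist_force: [-1.3, 0.4, 5.7]
grip_width: -0.0002
finger_force: 2.5
```

```bash
python3 -m inch '[0,0,0.003,0,0,0,0,0,0,0,0,0,0,0,0,0,0,0,0,0,0]'
```

```text
time: 21.35
position: [0.5486, -0.0374, 0.1027]
tcp_rot: [0.001, 0.202, 0.979, 0.0]
wrist_force: [-2.7, -0.5, 9.4]
grip_width: 0.0
finger_force: 4.3
```

Contact on the knob; add the last few newtons and take out the small sideways push.

```bash
python3 -m inch '[0.001,-0.0004,0.0025,0,0,0,0,0,0,0,0,0,0,0,0,0,0,0,0,0,0,0,0,0,0,0,0,0]'
```

```text
time: 21.75
position: [0.5487, -0.0374, 0.1022]
tcp_rot: [0.002, 0.202, 0.979, 0.0]
wrist_force: [-2.7, 0.4, 10.5]
grip_width: -0.0003
finger_force: 5.6
```

```bash
python3 -m inch '[0.0015,-0.0006,0.0015,0,0,0,0,0,0,0,0,0,0,0,0,0,0,0,0,0,0,0,0,0,0,0,0,0]'; python3 -m inch '[0,0,0,0,0,0,0,0,0,0,0,0,0,0]';python3 -m inch '[0,0,0,0,0,0,0,0,0,0,0,0,0,0]'; python3 -m inch '[0,0,0,0,0,0,0]'
```

```text
time: 22.15
position: [0.5486, -0.0374, 0.1019]
tcp_rot: [0.002, 0.202, 0.979, 0.0]
wrist_force: [-1.6, 0.6, 11.5]
grip_width: 0.0002
finger_force: 6.1
time: 22.35
position: [0.5487, -0.0374, 0.1019]
tcp_rot: [0.003, 0.202, 0.979, 0.0]
wrist_force: [-2.5, 0.6, 12.3]
grip_width: 0.0001
finger_force: 6.1
time: 22.55
position: [0.5487, -0.0374, 0.1019]
tcp_rot: [0.002, 0.202, 0.979, 0.0]
wrist_force: [-2.0, 0.2, 11.7]
grip_width: 0.0005
finger_force: 6.1
time: 22.65
position: [0.5487, -0.0375, 0.102]
tcp_rot: [0.003, 0.203, 0.979, 0.0]
wrist_force: [-2.0, -0.3, 12.5]
grip_width: 0.0
finger_force: 6.1
```

```bash
python3 -m inch '[0.001,-0.0004,0.0009,0,0,0,0,0,0,0,0,0,0,0,0,0,0,0,0,0,0,0,0,0,0,0,0,0]'; for i in 1 2 3; do python3 -m inch '[0,0,0,0,0,0,0,0,0,0,0,0,0,0]' | grep wrist; done; python3 -m inch '[0,0,0,0,0,0,0]' | grep -E "wrist|posi"
```

```text
time: 23.05
position: [0.5487, -0.0374, 0.1018]
tcp_rot: [0.003, 0.202, 0.979, 0.0]
wrist_force: [-0.4, 0.4, 13.7]
grip_width: 0.0001
finger_force: 6.5
wrist_force: [-1.8, 0.4, 12.6]
wrist_force: [-0.9, 0.3, 12.6]
wrist_force: [0.2, 0.2, 12.2]
position: [0.5487, -0.0374, 0.1018]
wrist_force: [-0.8, 0.1, 11.9]
```

Mean about 12.7 N, nearly vertical and steady. Hold for over two seconds and check, then hand in.

```bash
python3 -m inch '[0,0,0.0003,0,0,0,0,0,0,0,0,0,0,0,0,0,0,0,0,0,0,0,0,0,0,0,0,0,0,0,0,0,0,0,0,0,0,0,0,0,0,0,0,0,0,0,0,0,0,0,0,0,0,0,0,0,0,0,0,0,0,0,0,0,0,0,0,0,0,0]'|grep wrist; for i in 1 2 3 4 5; do python3 -m inch '[0,0,0,0,0,0,0,0,0,0,0,0,0,0,0,0,0,0,0,0,0,0,0,0,0,0,0,0]' | grep -E "wrist|position|time"; done
```

```text
wrist_force: [-1.5, 0.1, 12.8]
time: 25.15
position: [0.5487, -0.0374, 0.1017]
wrist_force: [-1.2, -0.0, 14.4]
time: 25.55
position: [0.5487, -0.0374, 0.1017]
wrist_force: [-1.0, 0.7, 13.7]
time: 25.95
position: [0.5487, -0.0374, 0.1018]
wrist_force: [-0.7, 0.1, 13.3]
time: 26.35
position: [0.5487, -0.0374, 0.1018]
wrist_force: [-2.1, -0.4, 13.7]
time: 26.75
position: [0.5487, -0.0374, 0.1017]
wrist_force: [-1.1, 1.0, 13.5]
```

```bash
python3 -c "
from rig import arm
print(arm.finish_job())"
```

```text
the job is handed in; nothing more can be done
None
```

Both lids are on their jars, and the job is handed in with the arm still pressing the wide garlic jar's knob down at about 13 N; that push had been steady for over two seconds.

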